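# Build the spacer stack on a pivot stud

## Robot

A 6-joint arm with a two-finger parallel gripper is mounted at the origin on a cart in front of the work surface, level with it; the furniture and walls round the work are solid. World frame = base frame: x ahead of the robot, y to its left, z up, the work surface at z = 0. Lengths are in mm, angles in rad, forces in N, time in s.
With the tool pointing down it reaches from about 350 to 800 mm from the base axis. Payload 7.3 kg.
Tool frame: the origin (TCP) lies between the finger pads; the fingertips stand 17 mm ahead of it and the grasp point (between the pads) lies 2 mm behind it; y points along the fingers, x is the direction in which the jaws open and shut, and the axes are right-handed (so a half turn about y gives the same grasp; the last joint's range is limited). The gripper opens to 85 mm and grips with 20 to 120 N. Pads are 22 mm wide; open, the fingers measure 114 mm over their backs; the gripper's body (76 mm by 85 mm) begins 54 mm behind the grasp point. The pads swing forward as they close: fully open they stand 13 mm farther back than shut.
Start: joints at [-1.336, 0.342, 1.524, -0, 1.275, -0.146], TCP at [195.146, -487.402, 248.322] pointing down, gripper open.
Joint ranges: [-2.53, 2.53], [-0.77, 2.02], [0.04, 2.7], [-1, 4.14], [0.28, 2.66], [-3.11, 3.11]. Speed limits (rad/s): [2.57, 2.57, 3.14, 3.14, 3.14, 3.14].

## Interface

Orientations are given as a unit quaternion [w, x, y, z].
In Python, from plant import get_state, vision, job_done gives the robot as it stands. The module is installed in compiled form; this text tells all that it offers.
- The arm moves only by the tool play_rows, never from a script. Its arguments are lists of equal length, an entry for each row: "slide": the shift along the tool's x, y, z in cm, a list of three; "spin": the turn about the tool's y in rad. A call has 1 to 5 rows; each row is the pose to reach, as a shift and turn from the pose measured when the call began, along the tool's axes at that moment; what a row does not reach only later rows make up. A row lasts 1/8 s, in which the tool goes at most 62.5 mm and 10.7 degrees, less where a joint would pass 70% of its speed; a pose out of reach is approached as far as the arm can. A call with a gripper value outside its range is refused whole. "claw" is the closure, from 0 (fully open) to 1 (shut), set as the call begins (left out, the last holds). The fingers move at their own pace and stop on an object; "grip_force" is the grip in N (left out, the last holds). Time passes only in rows, so rows that repeat a pose let the fingers close. It gives the time, the measured TCP pose, the force and the opening at its end, in the units of the state.
- get_state(): the state, without advancing time (a new reading comes with each control period).
- vision.get_image(name): name is "scene" or "top" or "wrist"; returns a dict with "color" (480x640x3 uint8, red, green, blue), "mtx" (3x3 intrinsics, pixels), "k1" (the pictures are not rectified: a ray, as slopes to the right and down, at radius r is drawn at 1 + k1 r^2 times it, then the intrinsics apply), "rvec" (rotation vector, rad) and "tvec" (3), from world to camera coordinates, as OpenCV has them; the wrist camera has in their place "T_tool_cam" (4x4, takes a point from camera to tool coordinates, whose origin is the TCP and whose axes are the tool frame's). Camera axes: x right, y down, z forward; pixel columns grow to the right and rows downward; lengths in mm; the calibration is good to about 2 mm. A picture is of the moment at which its call begins: read the wrist's pose just before it. There is no depth.
- job_done(): hands the job in, once; it reports no verdict.
The state is a dict: "clock": time; "joint_pos": joint angles; "qd": joint speeds; "tau": joint torques, N m; "tool_pos": TCP position; "eef_rot": TCP orientation; "contact_force": force on the tool from outside, world axes, zero at the start; "torque": the same for the moment, N m; "opening": opening from 0.0 (shut) to 1.0 (fully open).
Only numpy, scipy, OpenCV 4.12 (cv2) and the standard library are available. Lean on these libraries where they do the work, as an engineer would, in place of code of your own. Each camera call takes 0.05 s, during which the arm holds its last target.

## Task

Build up the stack on the upright steel stud of the bolted-down bracket: first the aluminium spacer tube, then the brass washer, then the blue flanged bushing with its flange down. Lower each one all the way home, do not let it drop down the stud, and leave the finished stack standing square. Leave the small machined housing and the oil bottle where they are.

Things in the scene. Friction and masses are not known exactly. Their poses are not given: they have to be found in the camera images.
- stud_seat (a point): centre of the seat the spacer must stand on: the top face of a dark round collar (46 mm across), 18 mm above the bench, on a grey base plate (130 x 110 x 12 mm, four small bolt heads, fixed to the bench). The plate's place and turn vary. z points up along the stud
- stud_tip (a point): centre of the stud's top end, 86 mm above stud_seat. The stud is a plain upright steel bar 24 mm in diameter; its last 8 mm taper to 14 mm. z points up
- spacer_mid (a point): middle of the loose aluminium spacer tube: 50 mm outside diameter, 52 mm tall, straight through bore 27 mm, about 0.2 kg. It stands upright on the bench; this point is on its axis, 26 mm above its underside; z along the axis, up. Seated, it is 26 mm above stud_seat. Which of the three parts lies in which place varies
- washer_mid (a point): middle of the loose thick brass washer: 62 mm outside diameter, 14 mm thick, bore 27 mm, about 0.3 kg. It lies flat on the bench; this point is on its axis, 7 mm above its underside; z along the axis, up. Seated on the spacer, it is 59 mm above stud_seat
- bushing_mid (a point): middle of the loose blue plastic flanged bushing: flange 60 mm in diameter and 10 mm thick at the bottom, above it a neck 40 mm in diameter, 40 mm tall in all, through bore 27 mm, about 0.1 kg. It stands on its flange; this point is on its axis, 20 mm above its underside; z along the axis, up from flange to neck. Seated on the washer it is 86 mm above stud_seat; the stud reaches 20 mm up inside it
- spacer: the spacer tube, origin at the centre of its underside, z along its axis, up
- washer: the washer, origin at the centre of its underside, z along its axis, up
- bushing: the bushing, origin at the centre of its flange's underside, z along its axis, up
- housing: bystander: loose grey machined housing block with a round boss on top, 30 x 49 mm, 31 mm high; origin at the centre of its underside
- oiler: bystander: small white bottle with a blue label and a red spout, 38 mm in diameter, 105 mm tall, upright and loose; origin at the centre of its underside

How it is judged (in metres and radians):
On the way, in this order (a step that is already met when the one before it is completed fails the run):
1. the spacer stands home on the collar of the stud (horizontal distance between spacer_mid and stud_seat below 0.005 m and z of spacer_mid in the frame of stud_seat between 0.023 and 0.029 m and angle between the z axis of spacer_mid and the z axis of stud_seat, either way round below 0.08 rad), for 0.2 s.
2. the washer lies home on the spacer (all of step 1 and horizontal distance between washer_mid and stud_seat below 0.005 m and z of washer_mid in the frame of stud_seat between 0.056 and 0.062 m and angle between the z axis of washer_mid and the z axis of stud_seat, either way round below 0.08 rad), for 0.2 s.
3. the bushing stands home on the washer, flange down (all of step 2 and horizontal distance between bushing_mid and stud_seat below 0.005 m and z of bushing_mid in the frame of stud_seat between 0.083 and 0.089 m and angle between bushing_mid's own z axis and vertical below 0.08 rad), for 0.2 s.
At the end, for the whole second after the job is handed in: spacer, washer and bushing are stacked in this order on the stud, each within 3 mm of its seated height, within 5 mm of the stud's axis and within 0.08 rad of square (bushing flange down), and at rest (all of step 3 and linear speed of each of spacer, washer, bushing below 0.02 m/s); the robot touches nothing.
It fails at once if the spacer dropped down the stud (over 0.7 m/s beside its axis, a fall of some 25 mm) instead of being lowered (horizontal distance between spacer_mid and stud_tip below 0.012 m and linear speed of spacer above 0.7 m/s).
It fails at once if the washer dropped down the stud (over 0.7 m/s beside its axis, a fall of some 25 mm) instead of being lowered (horizontal distance between washer_mid and stud_tip below 0.012 m and linear speed of washer above 0.7 m/s).
It fails at once if the bushing dropped down the stud (over 0.7 m/s beside its axis, a fall of some 25 mm) instead of being lowered (horizontal distance between bushing_mid and stud_tip below 0.012 m and linear speed of bushing above 0.7 m/s).
It fails at once if the small machined housing is moved more than 30 mm or tipped (distance of housing from where it was at the start of the episode above 0.03 m or angle between housing's own z axis and vertical above 0.5 rad).
It fails at once if the oil bottle is moved more than 30 mm or tipped (distance of oiler from where it was at the start of the episode above 0.03 m or angle between oiler's own z axis and vertical above 0.5 rad).
It also fails if it takes over 72 s, if anything falls off the work surface, if the arm or the gripper's body presses on something with over 40 N, if the wrist force passes 120 N, or if a joint passes its speed limit or range.

## Working session

There is one attempt and no reset: what is moved stays moved. The work goes in short steps, Python scripts to look and compute and a tool call to move; the robot and the scene stay as the last step left them, time stands still between calls to the robot, and variables do not carry over. Pictures are saved under pics/ and viewed, and the job is handed in when it is done.

Besides the shell and the picture viewer there is one more tool, called after "Emit:" as a command line: name --pt "numbers of a row" for each row, then --argument value for the rest. play_rows: Moves the arm, as the interface text tells. Its arguments: {"type":"object","properties":{"slide":{"type":"array"},"spin":{"type":"array"},"claw":{"type":"number"},"grip_force":{"type":"number"}},"required":["slide","spin"]}

```bash
ls; mkdir -p pics
python3 - <<'E'
from plant import get_state, vision
import cv2
print(get_state())
for n in ["scene","top","wrist"]:
    d=vision.get_image(n); cv2.imwrite(f"pics/{n}0.png",d["color"][:,:,::-1])
    print(n,{k:v for k,v in d.items() if k!="color"})
E
```

```text
pics
{'clock': 0.0, 'joint_pos': array([-1.33599921e+00,  3.42718455e-01,  1.52501370e+00, -3.10839964e-05,
        1.27539186e+00, -1.45995732e-01]), 'qd': array([-5.08143428e-05,  7.45544133e-04, -8.90997506e-04, -3.91434565e-04,
       -4.00338911e-04,  1.14442776e-03]), 'tau': array([-1.20555931e-03, -4.33679438e+01, -2.46014625e+01, -4.05771834e-04,
        7.75864057e-03, -5.20728548e-06]), 'tool_pos': array([ 195.04662189, -487.02244056,  247.62930783]), 'eef_rot': array([ 0.58594807, -0.58523264,  0.39674434, -0.39593123]), 'contact_force': array([0.09425066, 0.42129492, 0.08218987]), 'torque': array([ 0.04090646, -0.01348656,  0.01751296]), 'opening': 1.001980129186879}
scene {'mtx': array([[533.74888835,   0.        , 325.52109158],
       [  0.        , 533.74888835, 237.71305718],
       [  0.        ,   0.        ,   1.        ]]), 'k1': -0.08270192329259266, 'rvec': array([ 1.73085781, -1.08978058,  0.70273729]), 'tvec': array([-441.09883936,  244.45620674,  738.71252655])}
top {'mtx': array([[442.75295065,   0.        , 327.99454016],
       [  0.        , 442.75295065, 239.72527562],
       [  0.        ,   0.        ,   1.        ]]), 'k1': -0.06468476232504225, 'rvec': array([ 2.12005918, -2.13499536,  0.15810471]), 'tvec': array([-197.29258933,  585.5462841 ,  914.92714624])}
wrist {'mtx': array([[339.16614681,   0.        , 317.71727448],
       [  0.        , 339.16614681, 241.89986787],
       [  0.        ,   0.        ,   1.        ]]), 'k1': -0.015154985049465476, 'T_tool_cam': array([[ 9.99998254e-01,  1.40782659e-04, -1.86354581e-03,
        -5.06592527e-01],
       [ 1.82866978e-03, -2.79386455e-01,  9.60176997e-01,
        -1.25193509e+02],
       [-3.85473187e-04, -9.60178728e-01, -2.79386224e-01,
         6.97452959e+01],
       [ 0.00000000e+00,  0.00000000e+00,  0.00000000e+00,
         1.00000000e+00]])}
```

View pictures.

View pics/scene0.png

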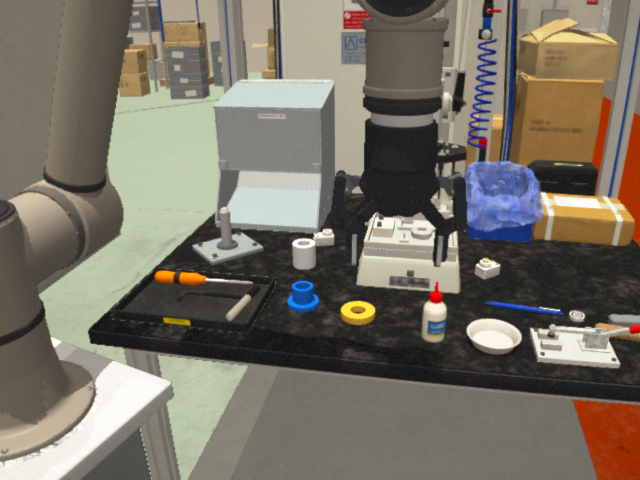

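View pics/top0.png

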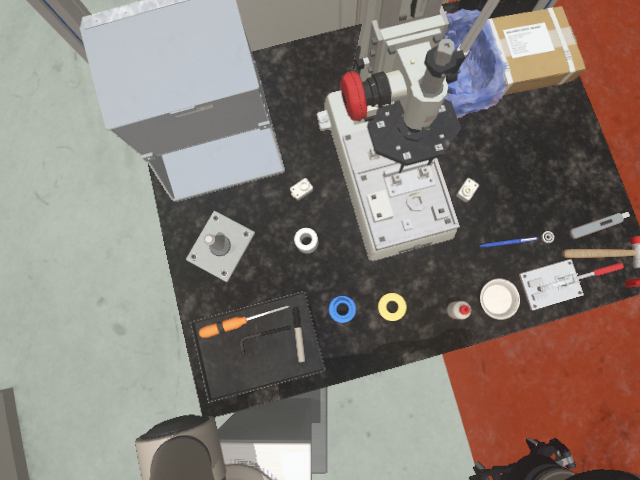

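View pics/wrist0.png

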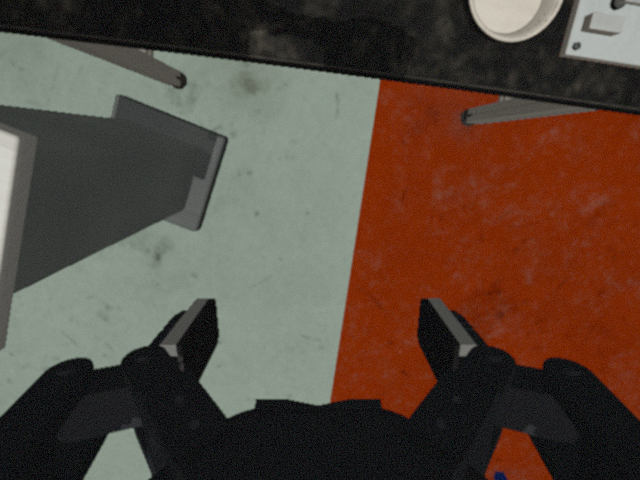

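```bash
cat > h.py <<'E'
import numpy as np, cv2
from scipy.spatial.transform import Rotation as R
def q2R(q): return R.from_quat([q[1],q[2],q[3],q[0]]).as_matrix()
def camx(d,st=None):
    """R,t world->cam"""
    if "rvec" in d: return cv2.Rodrigues(d["rvec"])[0],np.asarray(d["tvec"]).reshape(3)
    T=np.eye(4);T[:3,:3]=q2R(st["eef_rot"]);T[:3,3]=st["tool_pos"]
    M=np.linalg.inv(T@d["T_tool_cam"]); return M[:3,:3],M[:3,3]
def dist(d): return np.array([d["k1"],0,0,0,0.])
def pix2plane(d,uv,z,st=None):
    Rm,t=camx(d,st); uv=np.asarray(uv,float).reshape(-1,1,2)
    n=cv2.undistortPointsIter(uv,d["mtx"],dist(d),None,None,(3,50,1e-10)).reshape(-1,2)
    r=np.c_[n,np.ones(len(n))]@Rm; c=-Rm.T@t
    return c+r*((z-c[2])/r[:,2])[:,None]
def proj(d,P,st=None):
    Rm,t=camx(d,st); return cv2.projectPoints(np.asarray(P,float).reshape(-1,1,3),cv2.Rodrigues(Rm)[0],t,d["mtx"],dist(d))[0].reshape(-1,2)
def circ(c,r,z,n=60):
    a=np.linspace(0,2*np.pi,n); return np.c_[c[0]+r*np.cos(a),c[1]+r*np.sin(a),np.full(n,z)]
def crop(img,x,y,w,h,s,fn): cv2.imwrite(fn,cv2.resize(img[y:y+h,x:x+w,::-1],None,fx=s,fy=s,interpolation=cv2.INTER_CUBIC))
E
python3 - <<'E'
from h import *
from plant import vision
d=vision.get_image("top"); 
for n,uv,z in [("collar",(219,243),18),("spacer",(306,240),52),("bush",(342,309),40),("wash",(392,306),14),("hous?",(302,188),31),("h2",(468,189),31),("oil",(459,310),105)]:
    print(n,pix2plane(d,uv,z).round(1))
crop(d["color"],180,200,110,90,7,"pics/t_stud.png")
crop(d["color"],280,170,160,160,4,"pics/t_parts.png")
s=vision.get_image("scene")
crop(s["color"],180,190,200,150,4,"pics/s_parts.png")
E
```

```text
collar [[583.5  44.8  18. ]]
spacer [[ 583.1 -153.9   52. ]]
bush [[ 435.1 -230.3   40. ]]
wash [[ 441.1 -340.4   14. ]]
hous? [[ 705.6 -143.1   31. ]]
h2 [[ 700.1 -517.6   31. ]]
oil [[ 430.4 -462.3  105. ]]
```

View pics/t_stud.png

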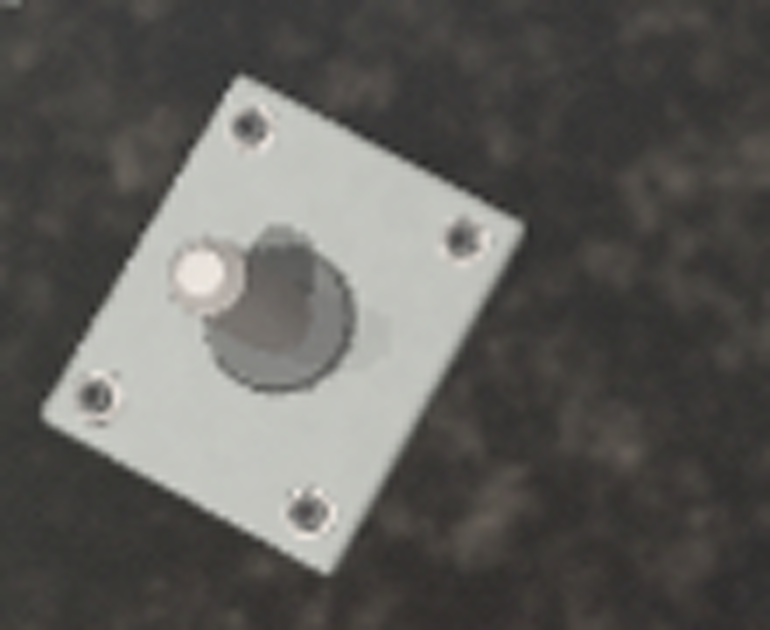

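View pics/t_parts.png

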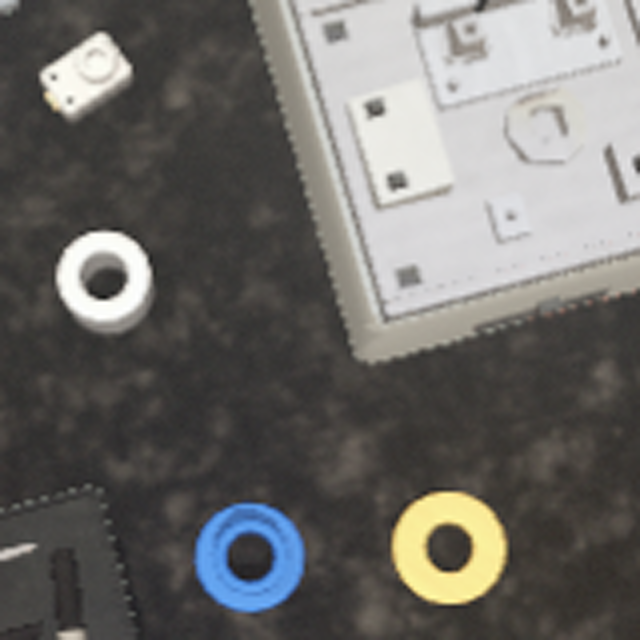

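View pics/s_parts.png

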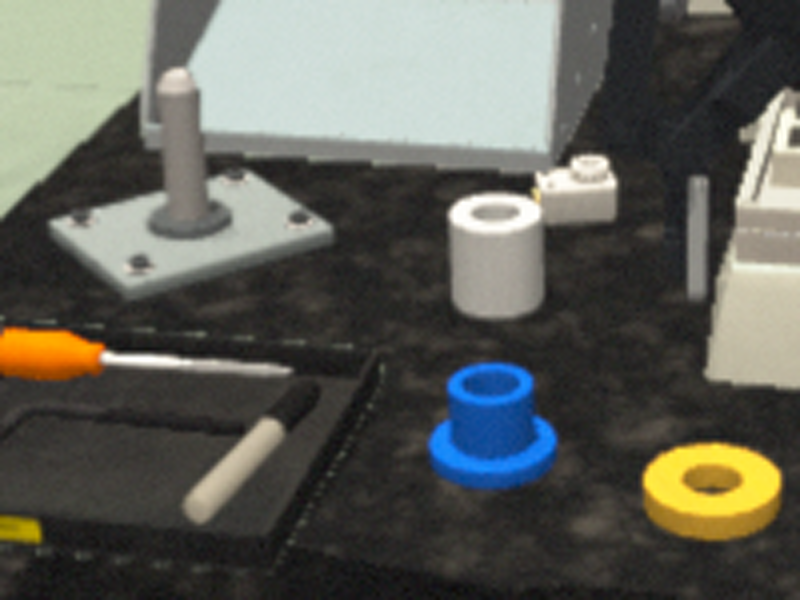

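Run:
```python
from h import *
from plant import get_state,vision
st=get_state(); print(q2R(st["eef_rot"]).round(3))
d=vision.get_image("top"); s=vision.get_image("scene")
f=lambda x,y,x0,y0,k:(x0+(x+.5)/k-.5,y0+(y+.5)/k-.5)
pts=dict(tip=(f(198,272,180,200,7),104),bolts=(f(279.75,319.25,180,200,7),14),collar=(f(279,320,180,200,7),17),
 spacer=(f(104,279,280,170,4),52),bush=(f(250,557,280,170,4),10),wash=(f(449,547,280,170,4),14),oil=((459,310),105))
P={}
for k,(uv,z) in pts.items():
    P[k]=pix2plane(d,uv,z)[0]; print(k,P[k].round(1), "scene",proj(s,P[k]).round(1))
im=cv2.resize(d["color"][:,:,::-1],None,fx=4,fy=4,interpolation=2).copy()
im2=cv2.resize(s["color"][:,:,::-1],None,fx=4,fy=4,interpolation=2).copy()
def dr(c,r,z):
    for I,D in((im,d),(im2,s)):
        cv2.polylines(I,[((proj(D,circ(c,r,z))+.5)*4-.5).round().astype(int)],True,(0,0,255),1)
S=(P["tip"]+P["bolts"])/2
dr(S,23,18);dr(S,7,104);dr(S,12,96)
dr(P["spacer"],25,52);dr(P["spacer"],25,0);dr(P["spacer"],13.5,52)
dr(P["bush"],30,10);dr(P["bush"],20,40)
dr(P["wash"],31,14);dr(P["wash"],31,0);dr(P["wash"],13.5,14)
cv2.imwrite("pics/ov_t.png",im[800:1340,720:1520]);cv2.imwrite("pics/ov_s.png",im2[780:1380,720:1520])
```

```text
[[ 0.372 -0.     0.928]
 [-0.928  0.001  0.372]
 [-0.001 -1.     0.   ]]
tip [579.4  45.3 104. ] scene [[223.8 208.2]]
bolts [579.2  44.5  14. ] scene [[227.4 244.9]]
collar [578.5  43.9  17. ] scene [[227.3 243.9]]
spacer [ 584.4 -153.1   52. ] scene [[303.4 243.3]]
bush [ 435.7 -231.    10. ] scene [[303.1 299.9]]
wash [ 440.3 -340.1   14. ] scene [[357.7 309.5]]
oil [ 430.4 -462.3  105. ] scene [[425.4 280. ]]
```

View pics/ov_t.png

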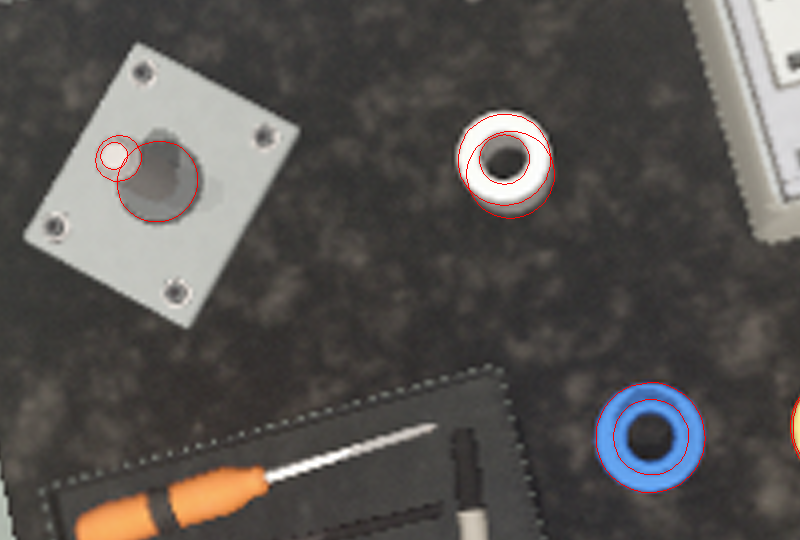

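View pics/ov_s.png

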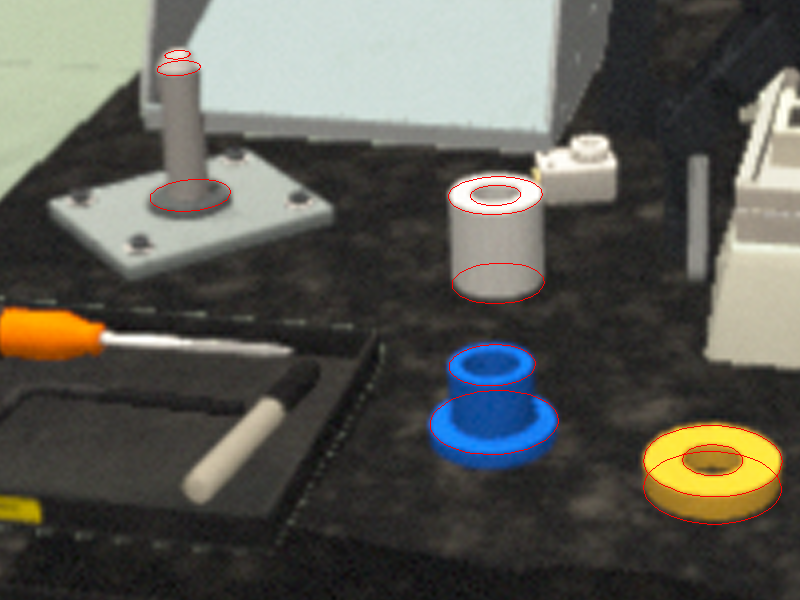

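Emit:
play_rows --pt "-1.8 0 5.2" --pt "-3.6 0 10.4" --pt "-5.4 0 15.6" --pt "-7.2 0 20.8" --pt "-9 0 26" --spin '[0.08,0.16,0.24,0.32,0.38]' --claw 0 --grip_force 50

```text
clock: 0.98
tool_pos: [404.2, -305.9, 248.4]
eef_rot: [-0.5, 0.5, -0.5, 0.5]
contact_force: [0.5, -0.7, 0.4]
opening: 1.002
```

```bash
cat > go.py <<'E'
# usage: go.py x y z  -> shift in tool axes (cm) and spin to make tool x = -world y
import sys
from h import *
from plant import get_state
st=get_state(); M=q2R(st["eef_rot"]); p=st["tool_pos"]
print("t",round(st["clock"],2),"pos",p.round(1),"F",st["contact_force"].round(1),"open",round(st["opening"],3))
yaw=np.arctan2(M[1,0],M[0,0]); print("spin", round(((yaw+np.pi/2+np.pi)%(2*np.pi))-np.pi,3),"tilt y",M[:,1].round(3))
if len(sys.argv)>3: print("slide cm",(M.T@(np.array(sys.argv[1:4],float)-p)/10).round(2))
E
python3 go.py 584 -153 200
```

```text
t 0.97 pos [ 404.2 -305.9  248.4] F [ 0.5 -0.7  0.4] open 1.002
spin -0.002 tilt y [ 0. -0. -1.]
slide cm [-15.31   4.84  17.95]
```

Now the tool axes are aligned (tool x = -y, tool y = -z, tool z = +x).

Emit:
play_rows --pt "-3.8 1.2 4.5" --pt "-7.6 2.4 9" --pt "-11.5 3.6 13.5" --pt "-15.3 4.8 18" --pt "-15.3 4.8 18" --spin '[0,0,0,0,0]'

```text
clock: 1.6
tool_pos: [586.2, -149.8, 198.5]
eef_rot: [-0.501, 0.501, -0.5, 0.498]
contact_force: [-0.2, 0.5, -0.3]
opening: 0.995
```

```bash
cat > look.py <<'E'
import sys
from h import *
from plant import get_state,vision
st=get_state(); d=vision.get_image("wrist"); n=sys.argv[1]
cv2.imwrite(f"pics/{n}.png",d["color"][:,:,::-1]); import pickle; pickle.dump((st,d),open(f"pics/{n}.pkl","wb"))
print(st["tool_pos"].round(1),st["qd"].round(3))
E
python3 look.py w1; python3 go.py 584 -153 100
```

```text
[ 586.2 -149.8  198.5] [-0.067 -0.044  0.038 -0.032  0.008 -0.036]
t 1.65 pos [ 585.1 -151.5  199.2] F [0.7 0.2 0.5] open 0.998
spin 0.002 tilt y [-0.001  0.    -1.   ]
slide cm [ 0.15  9.92 -0.09]
```

View pics/w1.png

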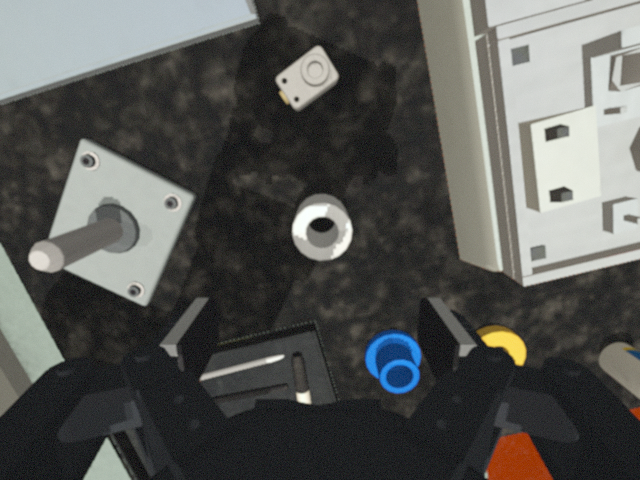

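```bash
cat > ov.py <<'E'
import sys,pickle
from h import *
# ov.py name x0 y0 w h s  circles "x,y,r,z" ...
n=sys.argv[1];st,d=pickle.load(open(f"pics/{n}.pkl","rb"));x,y,w,h,s=map(int,sys.argv[2:7])
im=cv2.resize(d["color"][y:y+h,x:x+w,::-1],None,fx=s,fy=s,interpolation=2).copy()
for a in sys.argv[7:]:
    cx,cy,r,z=map(float,a.split(","))
    cv2.polylines(im,[((proj(d,circ((cx,cy),r,z),st)+.5-[x,y])*s-.5).round().astype(int)],True,(0,0,255),1)
cv2.imwrite(f"pics/{n}_ov_{x}_{y}.png",im)
E
python3 ov.py w1 270 170 110 110 5 584.4,-153.1,25,52 584.4,-153.1,25,0 584.4,-153.1,13.5,52
python3 ov.py w1 20 180 160 110 5 579.3,45,7,104 579.3,45,12,96 579.3,45,23,18
```

```text
(no output)
```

View pics/w1_ov_270_170.png

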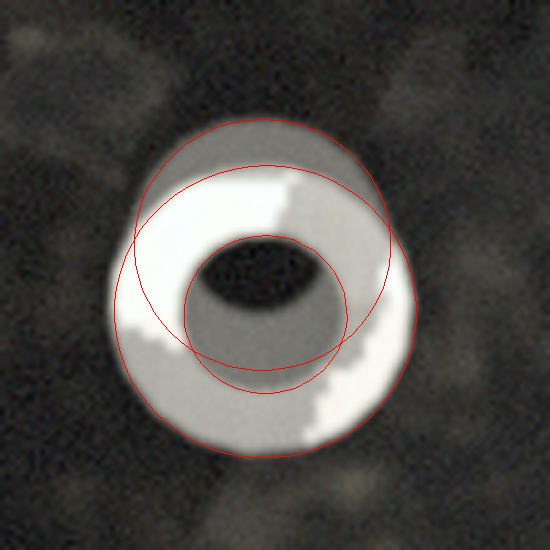

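View pics/w1_ov_20_180.png

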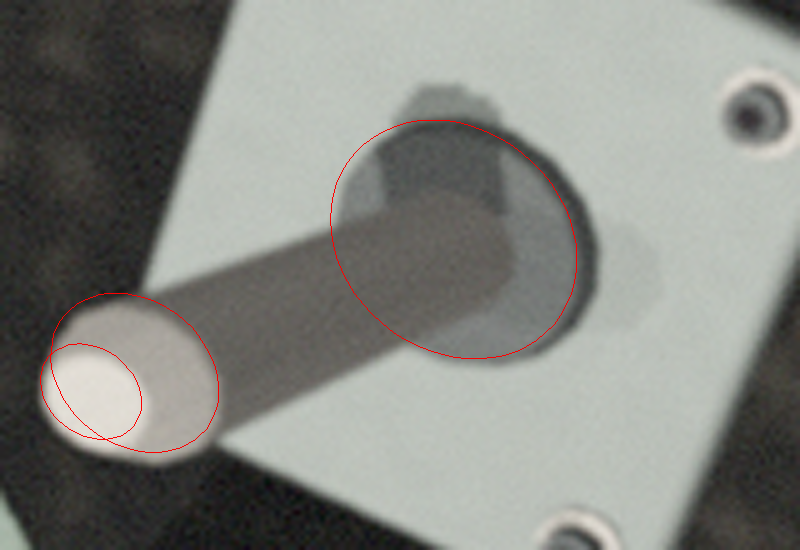

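Emit:
play_rows --pt "0.1 4 -0.05" --pt "0.15 8 -0.05" --pt "0.15 12 -0.05" --pt "0.15 16.1 -0.05" --pt "0.15 16.1 -0.05" --spin '[0,0,0,0,0]'

```text
clock: 2.28
tool_pos: [581.6, -153.4, 36.0]
eef_rot: [0.499, -0.501, 0.503, -0.497]
contact_force: [0.7, -0.1, -0.3]
opening: 0.994
```

```bash
python3 go.py 584.4 -152.9 38
```

```text
t 2.27 pos [ 581.6 -153.4   36. ] F [ 0.7 -0.1 -0.3] open 0.994
spin 0.0 tilt y [-0.008  0.003 -1.   ]
slide cm [-0.05 -0.21  0.28]
```

Emit:
play_rows --pt "-0.05 -0.2 0.2" --pt "-0.05 -0.2 0.2" --spin '[0,0]'

```text
clock: 2.52
tool_pos: [584.8, -153.8, 40.2]
eef_rot: [0.499, -0.501, 0.501, -0.499]
contact_force: [0.5, 0.2, -0.9]
opening: 1.002
```

```bash
python3 go.py 584.4 -152.9 38
```

```text
t 2.52 pos [ 584.8 -153.8   40.2] F [ 0.5  0.2 -0.9] open 1.002
spin -0.0 tilt y [-0.004  0.001 -1.   ]
slide cm [-0.09  0.22 -0.04]
```

Emit:
play_rows --pt "-0.1 0.1 0" --pt "-0.1 0.1 0" --pt "-0.1 0.1 0" --pt "-0.1 0.1 0" --pt "-0.1 0.1 0" --spin '[0,0,0,0,0]' --claw 1

```text
clock: 3.15
tool_pos: [585.3, -152.8, 40.2]
eef_rot: [0.499, -0.5, 0.501, -0.499]
contact_force: [-0.5, 1.1, 5.9]
opening: 0.562
```

```bash
python3 go.py 584.4 -152.9 38
```

```text
t 3.15 pos [ 585.3 -152.8   40.2] F [-0.5  1.1  5.9] open 0.562
spin -0.0 tilt y [-0.003  0.001 -1.   ]
slide cm [ 0.01  0.23 -0.09]
```

Emit:
play_rows --pt "0 -2 0" --pt "0 -6 0" --pt "0 -10 0" --pt "0 -14 0" --pt "0 -14 0" --spin '[0,0,0,0,0]'

```text
clock: 3.78
tool_pos: [587.2, -153.3, 183.4]
eef_rot: [-0.5, 0.5, -0.499, 0.501]
contact_force: [-0.0, -0.9, -2.7]
opening: 0.562
```

```bash
python3 go.py 580 45 175;python3 look.py w2
```

```text
t 3.77 pos [ 587.2 -153.3  183.4] F [-0.  -0.9 -2.7] open 0.562
spin 0.0 tilt y [ 0.003 -0.002 -1.   ]
slide cm [-19.84   0.8   -0.72]
[ 587.2 -153.3  183.4] [-0.001  0.052  0.074 -0.001 -0.034 -0.001]
```

View pics/w2.png

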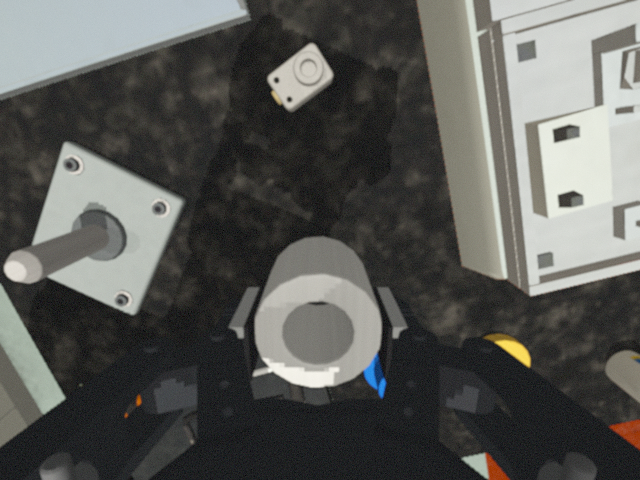

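```bash
python3 ov.py w2 240 225 160 170 4 586.3,-153.3,25,195.2 586.3,-153.3,13.5,195.2 586.3,-153.3,25,143.2
python3 ov.py w2 0 120 200 200 4 580,44.3,7,104 580,44.3,12,96 580,44.3,23,18
python3 go.py 580 45 175
```

```text
t 3.83 pos [ 586.  -152.9  181. ] F [-0.1  0.5 -3.1] open 0.561
spin 0.0 tilt y [-0.001 -0.    -1.   ]
slide cm [-19.79   0.59  -0.59]
```

View pics/w2_ov_240_225.png

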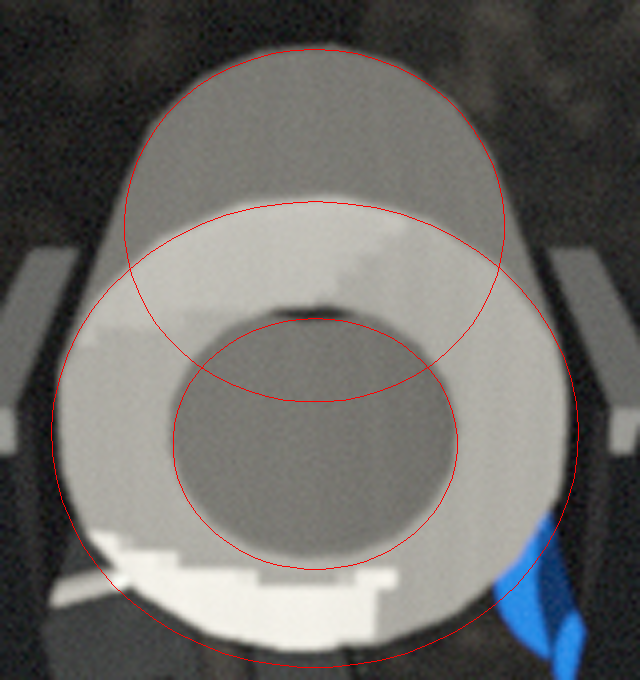

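View pics/w2_ov_0_120.png

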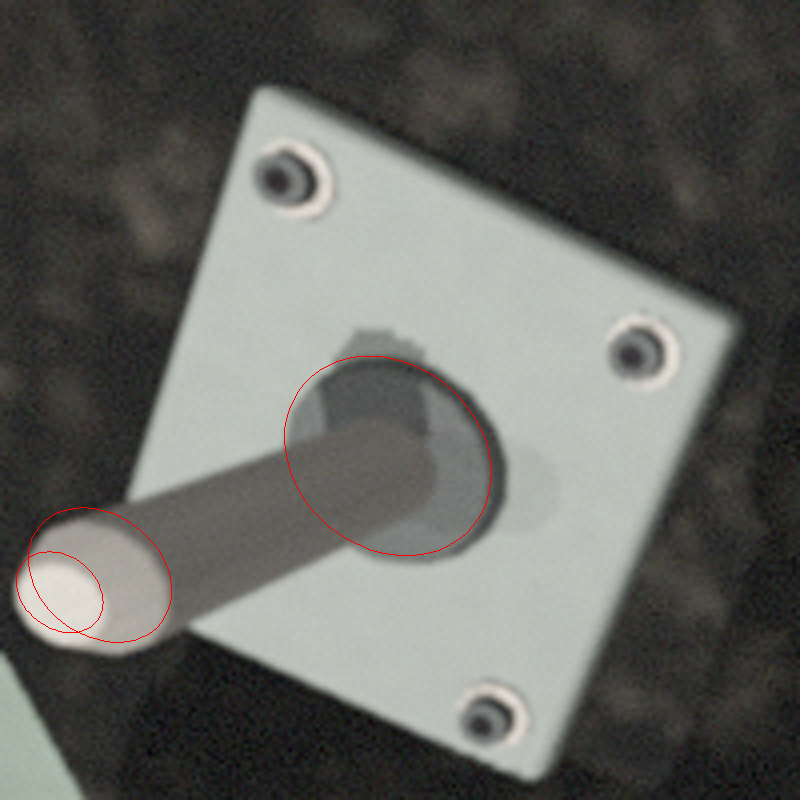

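Emit:
play_rows --pt "-4 0.1 -0.15" --pt "-8 0.2 -0.3" --pt "-12 0.2 -0.45" --pt "-16 0.2 -0.6" --pt "-19.8 0.2 -0.6" --spin '[0,0,0,0,0]'

```text
clock: 4.45
tool_pos: [578.5, 46.5, 176.4]
eef_rot: [-0.499, 0.501, -0.501, 0.499]
contact_force: [-0.0, 0.3, -4.1]
opening: 0.556
```

Emit:
play_rows --pt "0 0 0" --pt "0 0 0" --spin '[0,0]'

```text
clock: 4.7
tool_pos: [577.6, 46.3, 174.6]
eef_rot: [-0.498, 0.502, -0.502, 0.498]
contact_force: [-0.2, 0.5, -2.4]
opening: 0.556
```

```bash
cat > two.py <<'E'
import sys,pickle
from h import *
from plant import get_state,vision
n=sys.argv[1]
for c in("top","scene"):
    st=get_state(); d=vision.get_image(c); pickle.dump((st,d),open(f"pics/{n}{c[0]}.pkl","wb"))
    cv2.imwrite(f"pics/{n}{c[0]}.png",d["color"][:,:,::-1])
print(st["tool_pos"].round(1),st["qd"].round(3))
E
python3 go.py 580.1 45 175;python3 two.py a1
python3 ov.py a1t 170 180 130 100 6 ; python3 ov.py a1s 170 130 130 130 5
```

```text
t 4.7 pos [577.6  46.3 174.6] F [-0.2  0.5 -2.4] open 0.556
spin 0.001 tilt y [-0.009 -0.    -1.   ]
slide cm [ 0.13 -0.04  0.25]
[577.9  45.8 175.1] [-0.016 -0.007 -0.012  0.003  0.003  0.002]
```

View pics/a1t_ov_170_180.png

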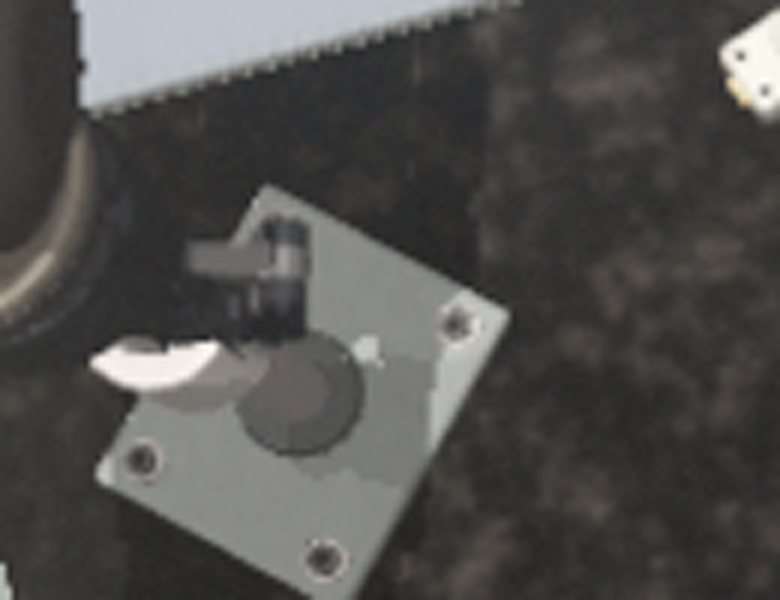

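View pics/a1s_ov_170_130.png

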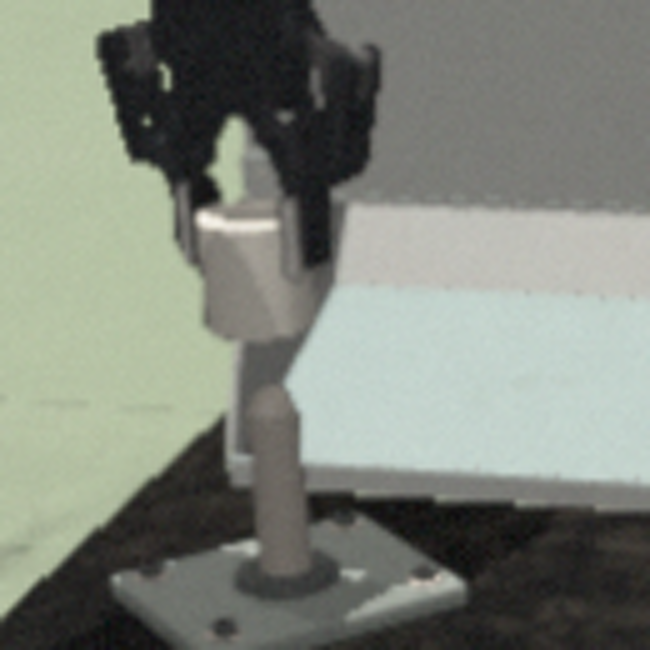

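```bash
python3 ov.py a1s 190 160 90 100 6 577,45.8,25,135.1 577,45.8,25,187.1 579.3,45,7,104 579.3,45,12,96 579.3,45,23,18;python3 ov.py a1t 170 200 90 90 6 577,45.8,25,135.1 577,45.8,25,187.1 579.3,45,23,18;  python3 go.py 580.1 45 175
```

```text
t 4.8 pos [578.2  45.5 175.5] F [-0.8  0.  -2.8] open 0.561
spin -0.001 tilt y [-0.007 -0.    -1.   ]
slide cm [0.05 0.05 0.19]
```

View pics/a1s_ov_190_160.png

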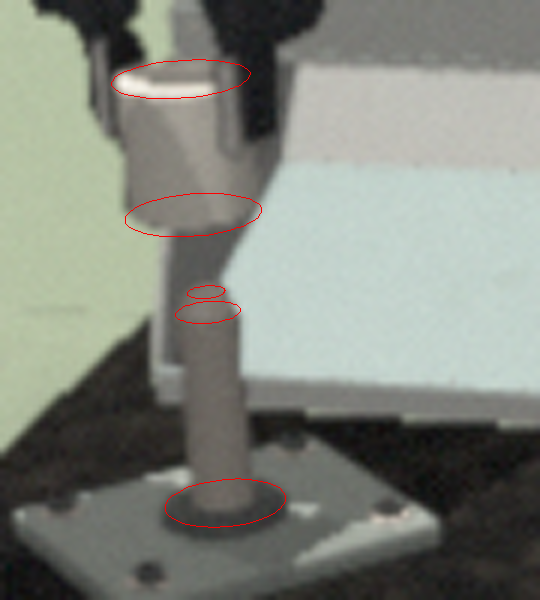

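View pics/a1t_ov_170_200.png

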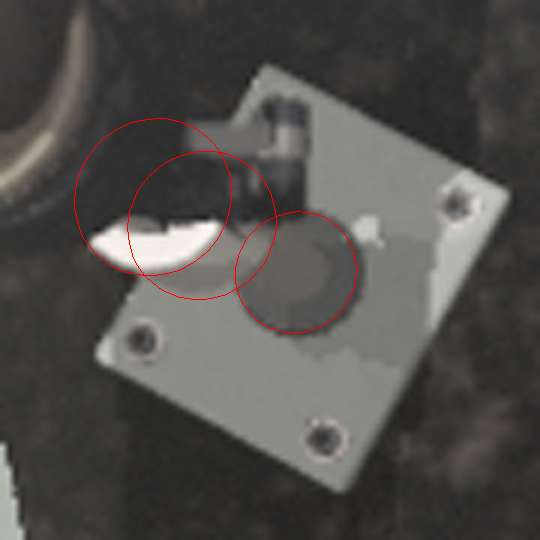

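Emit:
play_rows --pt "0.1 1 0.15" --pt "0.1 2 0.15" --pt "0.1 2.7 0.15" --pt "0.1 2.7 0.15" --pt "0.1 2.7 0.15" --spin '[0,0,0,0,0]'

```text
clock: 5.42
tool_pos: [579.7, 44.6, 148.7]
eef_rot: [0.498, -0.501, 0.502, -0.499]
contact_force: [-0.9, 0.0, -2.7]
opening: 0.562
```

```bash
python3 go.py 580.1 44.5 136
```

```text
t 5.42 pos [579.7  44.6 148.7] F [-0.9  0.  -2.7] open 0.562
spin -0.001 tilt y [-0.006 -0.    -1.   ]
slide cm [0.01 1.27 0.05]
```

Emit:
play_rows --pt "0 0.3 0.05" --pt "0 0.6 0.05" --pt "0 0.9 0.05" --pt "0 1.2 0.05" --pt "0 1.5 0.05" --spin '[0,0,0,0,0]'

```text
clock: 6.05
tool_pos: [579.8, 44.6, 133.4]
eef_rot: [0.498, -0.502, 0.502, -0.498]
contact_force: [-0.7, 0.2, -1.9]
opening: 0.563
```

```bash
python3 go.py 580.1 44.5 120;python3 two.py a2;  python3 ov.py a2s 190 160 90 100 6
```

```text
t 6.05 pos [579.8  44.6 133.4] F [-0.7  0.2 -1.9] open 0.563
spin -0.001 tilt y [-0.007 -0.    -1.   ]
slide cm [0.01 1.34 0.04]
[579.7  44.6 133. ] [-0.    -0.002 -0.003 -0.001  0.005 -0.   ]
```

View pics/a2s_ov_190_160.png

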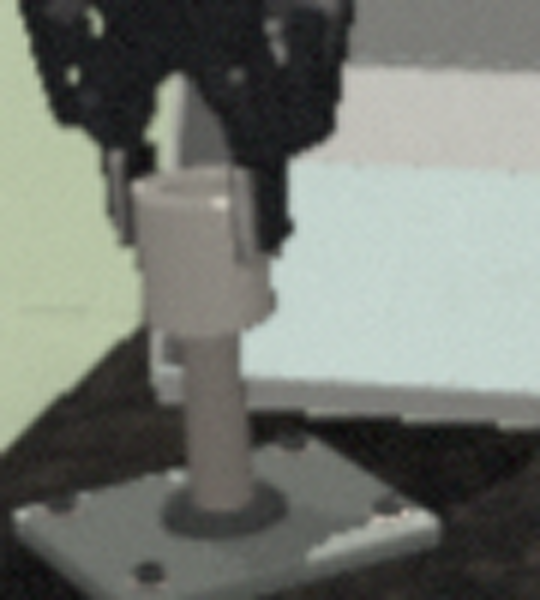

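Emit:
play_rows --pt "0 1 0" --pt "0 2.2 0" --pt "0 3.4 0" --pt "0 4.6 0" --pt "0 5.5 0" --spin '[0,0,0,0,0]'

```text
clock: 6.78
tool_pos: [579.3, 44.6, 77.1]
eef_rot: [0.498, -0.502, 0.502, -0.498]
contact_force: [0.7, -0.8, -2.3]
opening: 0.563
```

Emit:
play_rows --pt "0 0.2 0" --pt "0 0.5 0" --pt "0 0.8 0" --pt "0 1.1 0" --spin '[0,0,0,0]'

```text
clock: 7.28
tool_pos: [579.4, 44.6, 66.2]
eef_rot: [0.498, -0.502, 0.502, -0.498]
contact_force: [0.3, 0.4, -2.8]
opening: 0.564
```

Emit:
play_rows --pt "0 0.2 0" --pt "0 0.4 0" --pt "0 0.6 0" --pt "0 0.6 0" --spin '[0,0,0,0]'

```text
clock: 7.78
tool_pos: [579.3, 44.6, 60.0]
eef_rot: [0.498, -0.502, 0.502, -0.498]
contact_force: [0.6, -0.1, -2.5]
opening: 0.56
```

Emit:
play_rows --pt "0 0.1 0" --pt "0 0.2 0" --pt "0 0.2 0" --spin '[0,0,0]'

```text
clock: 8.15
tool_pos: [579.3, 44.6, 58.3]
eef_rot: [0.498, -0.502, 0.502, -0.498]
contact_force: [-1.4, 0.0, 0.4]
opening: 0.563
```

```bash
python3 two.py a3;  python3 ov.py a3s 190 160 90 100 6
```

```text
[579.3  44.6  58.3] [ 0.001 -0.     0.     0.002 -0.001 -0.001]
```

View pics/a3s_ov_190_160.png

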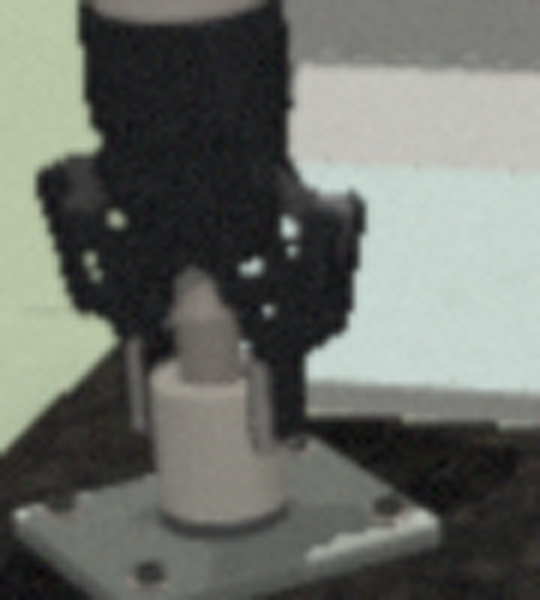

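Emit:
play_rows --pt "0 0.05 0" --pt "0 0.05 0" --pt "0 0.05 0" --pt "0 0.05 0" --spin '[0,0,0,0]' --claw 0

```text
clock: 8.75
tool_pos: [579.4, 44.6, 57.8]
eef_rot: [0.498, -0.502, 0.502, -0.498]
contact_force: [-0.4, 0.5, 0.1]
opening: 1.001
```

Emit:
play_rows --pt "0 -2 0" --pt "0 -7 0" --pt "0 -12 0" --pt "0 -17 0" --pt "0 -17 0" --spin '[0,0,0,0,0]'

```text
clock: 9.38
tool_pos: [582.6, 44.5, 232.5]
eef_rot: [-0.5, 0.499, -0.5, 0.501]
contact_force: [0.3, 0.1, 0.3]
opening: 1.003
```

```bash
python3 two.py a4;  python3 ov.py a4s 190 160 90 100 6; python3 go.py 440 -340 180
```

```text
[581.3  44.6 229.7] [-0.001  0.044  0.058 -0.    -0.011  0.001]
t 9.47 pos [580.4  44.6 227.8] F [0.1 0.6 0.3] open 1.0
spin -0.001 tilt y [-0.007 -0.    -1.   ]
slide cm [ 38.47   4.88 -13.98]
```

View pics/a4s_ov_190_160.png

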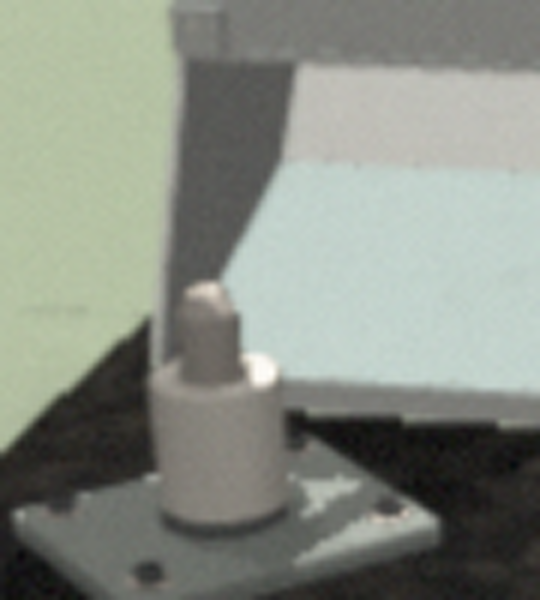

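Emit:
play_rows --pt "5 0 -1.8" --pt "10 0 -3.6" --pt "15 0 -5.4" --pt "20 0 -7.2" --pt "25 0 -9" --spin '[0,0,0,0,0]'

```text
clock: 10.1
tool_pos: [488.8, -206.4, 226.6]
eef_rot: [0.498, -0.502, 0.503, -0.497]
contact_force: [-0.6, -0.0, -0.3]
opening: 0.997
```

```bash
python3 go.py 440 -340 180
```

```text
t 10.1 pos [ 488.8 -206.4  226.6] F [-0.6 -0.  -0.3] open 0.997
spin -0.001 tilt y [-0.01   0.002 -1.   ]
slide cm [13.37  4.68 -4.82]
```

Emit:
play_rows --pt "4.5 1.5 -1.6" --pt "9 3 -3.2" --pt "13.4 4.7 -4.8" --pt "13.4 4.7 -4.8" --pt "13.4 4.7 -4.8" --spin '[0,0,0,0,0]'

```text
clock: 10.72
tool_pos: [439.8, -339.5, 178.7]
eef_rot: [0.498, -0.501, 0.504, -0.496]
contact_force: [0.1, 0.4, 0.7]
opening: 0.998
```

```bash
python3 look.py w3; python3 go.py 440 -340 60; python3 ov.py w3 200 160 200 150 4 440.3,-340.1,31,14 440.3,-340.1,13.5,14 440.3,-340.1,31,0
```

```text
[ 439.8 -339.5  178.7] [ 0.025 -0.019 -0.011  0.001  0.002 -0.001]
t 10.78 pos [ 440.3 -339.2  179.3] F [-0.4  0.   0.1] open 0.998
spin -0.0 tilt y [-0.01   0.003 -1.   ]
slide cm [ 0.11 11.93  0.09]
```

View pics/w3.png

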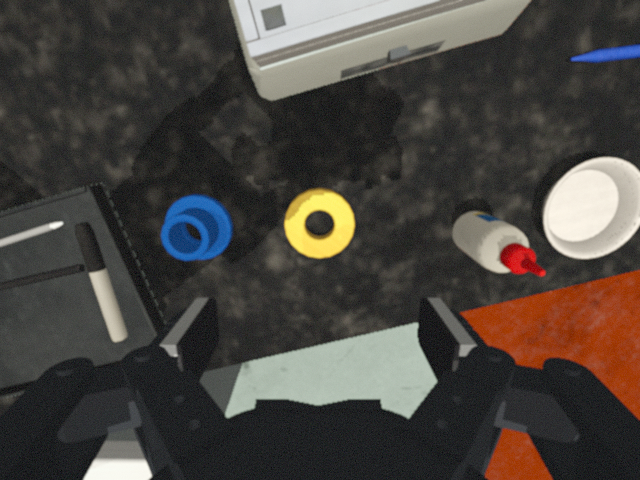

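View pics/w3_ov_200_160.png

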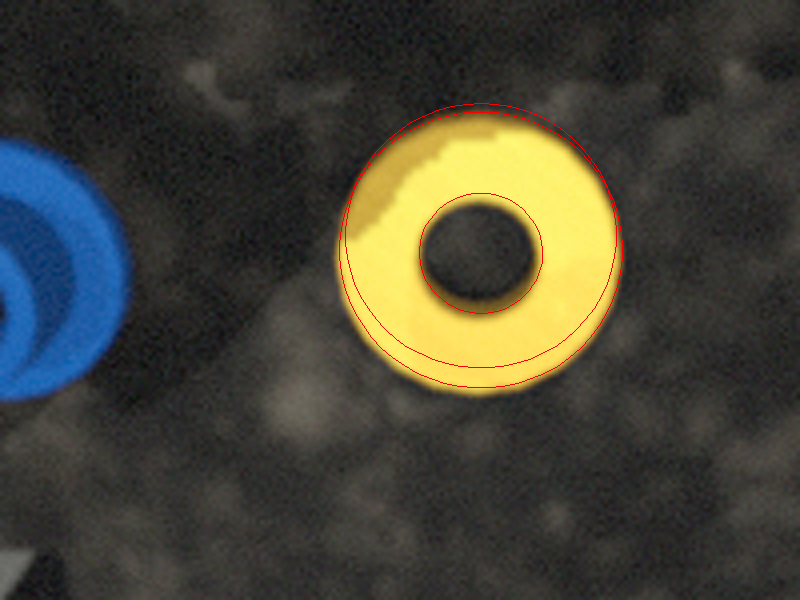

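Emit:
play_rows --pt "0.1 5 0" --pt "0.1 10 0" --pt "0.1 14 0" --pt "0.1 15.2 0" --pt "0.1 15.2 -0.05" --spin '[0,0,0,0,0]'

```text
clock: 11.4
tool_pos: [438.8, -339.2, 27.6]
eef_rot: [0.498, -0.502, 0.503, -0.496]
contact_force: [-0.4, -0.3, 0.6]
opening: 0.996
```

Emit:
play_rows --pt "0 0 0" --pt "0 0 0" --spin '[0,0]'

```text
clock: 11.65
tool_pos: [439.6, -339.8, 29.2]
eef_rot: [-0.498, 0.502, -0.502, 0.497]
contact_force: [0.6, -0.5, -0.1]
opening: 1.001
```

```bash
python3 go.py 439.7 -340.1 22; python3 two.py b1;python3 ov.py b1s 300 250 130 100 6
```

```text
t 11.65 pos [ 439.6 -339.8   29.2] F [ 0.6 -0.5 -0.1] open 1.001
spin 0.001 tilt y [-0.008  0.001 -1.   ]
slide cm [0.03 0.72 0.02]
[ 439.4 -339.7   29. ] [-0.002  0.006  0.006  0.001 -0.003  0.   ]
```

View pics/b1s_ov_300_250.png

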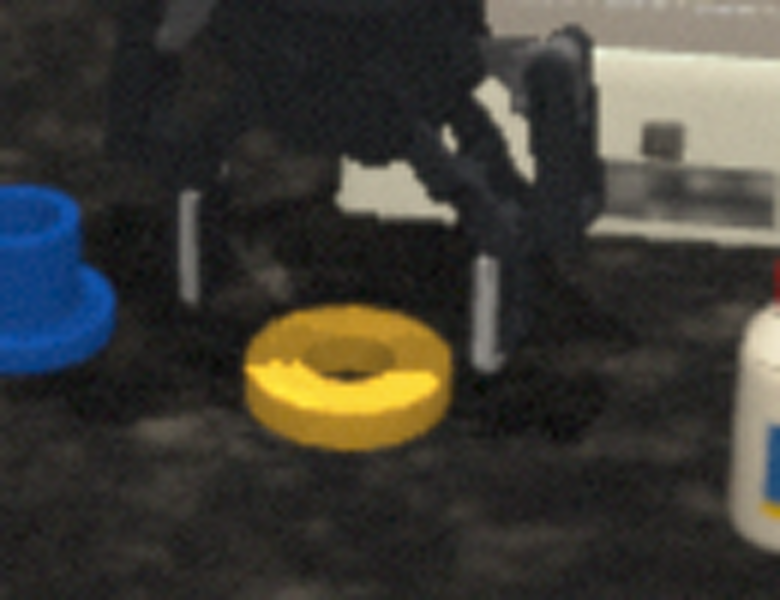

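Run:
```python
from h import *; import pickle
st,d=pickle.load(open("pics/b1s.pkl","rb"))
for z in (8,12,16,20,24,28): print(z,proj(d,[[439.4-11,-382.5,z],[439.4-11,-297,z]]).round(1).tolist())
```

```text
8 [[377.3, 320.9], [333.2, 310.3]]
12 [[377.4, 318.9], [333.2, 308.4]]
16 [[377.5, 316.9], [333.2, 306.5]]
20 [[377.5, 315.0], [333.2, 304.6]]
24 [[377.6, 313.0], [333.1, 302.6]]
28 [[377.7, 311.0], [333.1, 300.7]]
```

Emit:
play_rows --pt "0 0.7 0" --pt "0 1.4 0" --pt "0 1.4 0" --pt "0 1.4 0" --spin '[0,0,0,0]'

```text
clock: 12.25
tool_pos: [439.1, -339.6, 14.5]
eef_rot: [0.498, -0.502, 0.503, -0.497]
contact_force: [-0.5, 0.3, -0.3]
opening: 1.002
```

```bash
python3 go.py 439.7 -340.1 14.5
```

```text
t 12.25 pos [ 439.1 -339.6   14.5] F [-0.5  0.3 -0.3] open 1.002
spin 0.001 tilt y [-0.009  0.002 -1.   ]
slide cm [ 0.05 -0.    0.06]
```

Emit:
play_rows --pt "0.05 0 0.05" --pt "0.05 0 0.05" --pt "0.05 0 0.05" --pt "0.05 0 0.05" --spin '[0,0,0,0]' --claw 1 --grip_force 60

```text
clock: 12.75
tool_pos: [439.7, -340.1, 15.6]
eef_rot: [0.498, -0.502, 0.502, -0.497]
contact_force: [-1.1, 1.8, 7.6]
opening: 0.699
```

```bash
python3 go.py 439.7 -340.1 14.5; python3 two.py b2;python3 ov.py b2s 300 250 130 100 6
```

```text
t 12.75 pos [ 439.7 -340.1   15.6] F [-1.1  1.8  7.6] open 0.699
spin 0.001 tilt y [-0.009  0.002 -1.   ]
slide cm [-0.    0.11 -0.  ]
[ 439.7 -340.1   15.6] [-0.001  0.001 -0.001 -0.001  0.001 -0.   ]
```

View pics/b2s_ov_300_250.png

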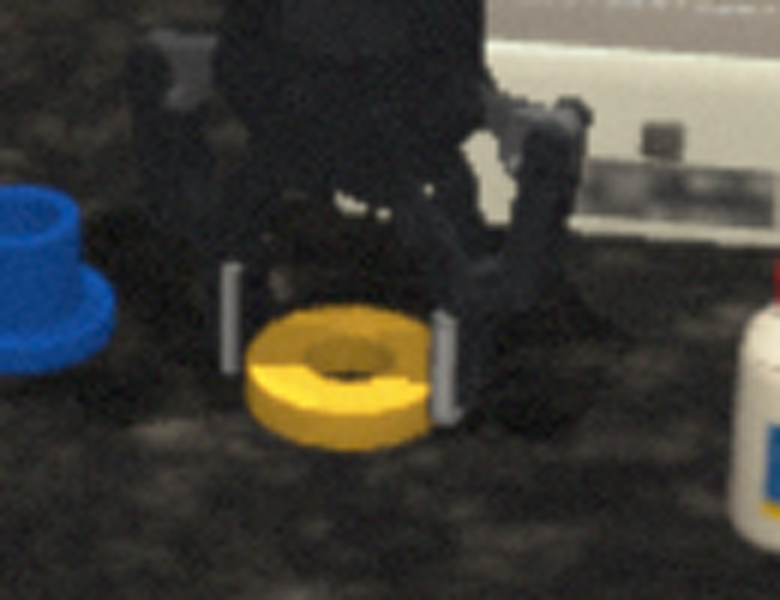

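Emit:
play_rows --pt "0 -1 0" --pt "0 -3 0" --pt "0 -6 0" --pt "0 -11 0" --pt "0 -15.5 0" --spin '[0,0,0,0,0]'

```text
clock: 13.48
tool_pos: [441.0, -340.3, 172.4]
eef_rot: [0.498, -0.502, 0.502, -0.497]
contact_force: [0.2, -0.0, -1.8]
opening: 0.698
```

```bash
python3 look.py w4; python3 go.py 580 44.6 175
```

```text
[ 441.  -340.3  172.4] [ 0.003 -0.408 -0.428  0.002  0.831 -0.   ]
t 13.53 pos [ 443.1 -342.2  178.8] F [ 2.3 -1.7  2.7] open 0.703
spin 0.001 tilt y [-0.001 -0.006 -1.   ]
slide cm [-38.67   0.13  13.74]
```

View pics/w4.png

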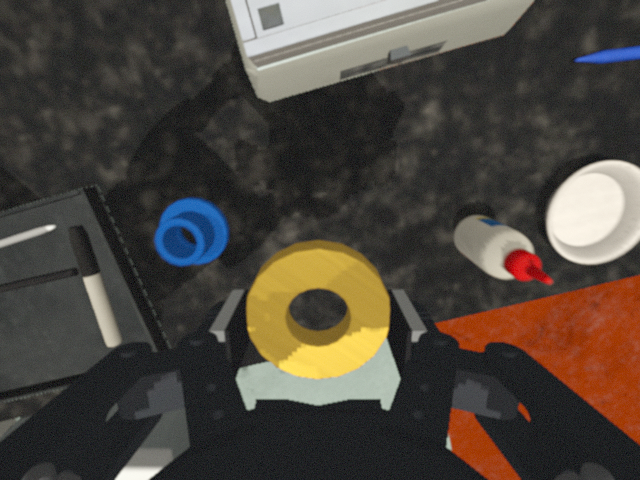

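```bash
python3 ov.py w4 230 220 180 170 4 441,-340.3,31,170.8 441,-340.3,13.5,170.8 441,-340.3,31,156.8
```

```text
(no output)
```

View pics/w4_ov_230_220.png

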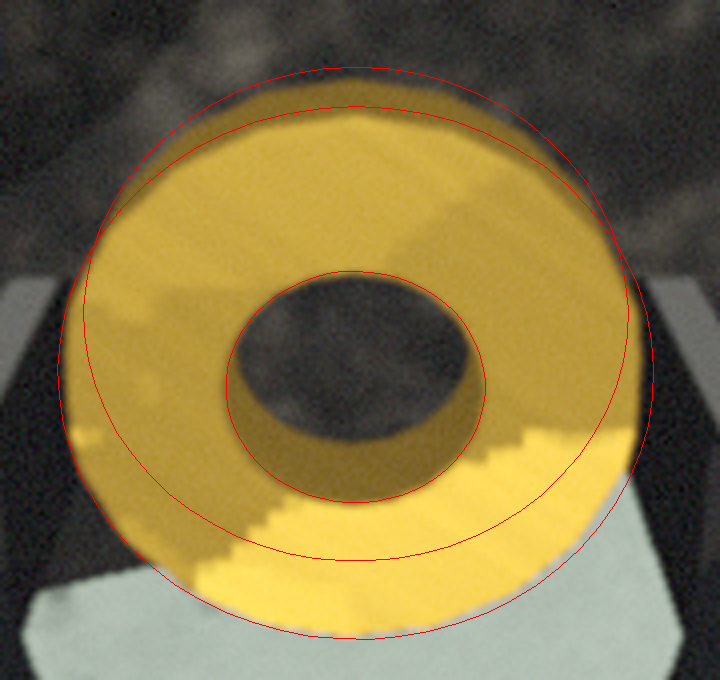

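Emit:
play_rows --pt "-5 0 1.8" --pt "-10 0 3.6" --pt "-15 0 5.4" --pt "-20 0 7.2" --pt "-25 0 9" --spin '[0,0,0,0,0]'

```text
clock: 14.15
tool_pos: [533.1, -90.5, 177.4]
eef_rot: [-0.498, 0.502, -0.499, 0.501]
contact_force: [1.1, -0.5, -1.9]
opening: 0.699
```

```bash
python3 go.py 580 44.6 155
```

```text
t 14.15 pos [533.1 -90.5 177.4] F [ 1.1 -0.5 -1.9] open 0.699
spin 0.001 tilt y [-0.001 -0.006 -1.   ]
slide cm [-13.51   2.15   4.71]
```

Emit:
play_rows --pt "-4.5 0.3 1.5" --pt "-9 0.8 3" --pt "-13.5 1.4 4.6" --pt "-13.5 2 4.6" --pt "-13.5 2.2 4.6" --spin '[0,0,0,0,0]'

```text
clock: 14.78
tool_pos: [578.2, 44.3, 153.9]
eef_rot: [-0.498, 0.503, -0.499, 0.5]
contact_force: [0.2, -0.5, -2.2]
opening: 0.699
```

Emit:
play_rows --pt "0 0.3 0" --pt "0 0.3 0" --pt "0 0.3 0" --spin '[0,0,0]'

```text
clock: 15.15
tool_pos: [578.3, 43.6, 151.2]
eef_rot: [-0.498, 0.502, -0.499, 0.501]
contact_force: [0.4, 0.2, -2.8]
opening: 0.701
```

```bash
python3 go.py 579 44.6 126; python3 two.py b3;python3 ov.py b3s 190 130 90 130 5
```

```text
t 15.15 pos [578.3  43.6 151.2] F [ 0.4  0.2 -2.8] open 0.701
spin 0.001 tilt y [-0.002 -0.006 -1.   ]
slide cm [-0.12  2.51  0.08]
[578.3  43.7 151.1] [ 0.004  0.001  0.001 -0.001 -0.    -0.   ]
```

View pics/b3s_ov_190_130.png

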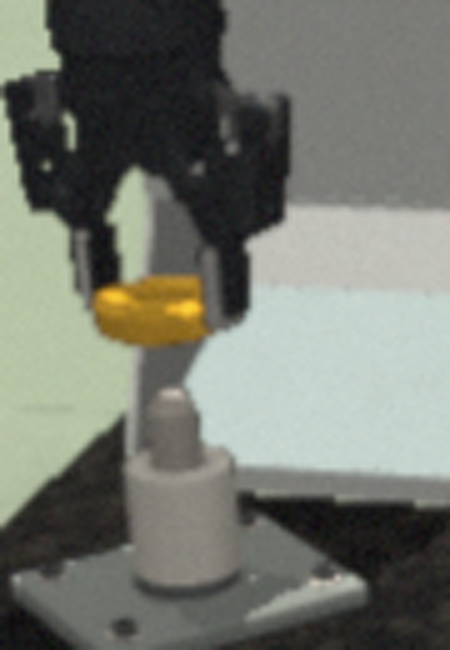

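Emit:
play_rows --pt "-0.1 0.8 0.05" --pt "-0.1 1.6 0.05" --pt "-0.1 2.4 0.05" --pt "-0.1 2.7 0.05" --pt "-0.1 2.7 0.05" --spin '[0,0,0,0,0]'

```text
clock: 15.88
tool_pos: [578.7, 44.7, 123.8]
eef_rot: [-0.498, 0.503, -0.499, 0.501]
contact_force: [0.1, 1.0, -3.2]
opening: 0.703
```

Emit:
play_rows --pt "0 0.3 0" --pt "0 0.6 0" --pt "0 0.9 0" --pt "0 1.2 0" --pt "0 1.2 0" --spin '[0,0,0,0,0]'

```text
clock: 16.5
tool_pos: [578.5, 44.6, 111.5]
eef_rot: [-0.498, 0.503, -0.499, 0.5]
contact_force: [0.5, -0.3, -3.0]
opening: 0.696
```

```bash
python3 two.py b4;python3 ov.py b4s 190 130 90 130 5
```

```text
[578.6  44.6 111.6] [ 0.001 -0.003 -0.004  0.001  0.    -0.001]
```

View pics/b4s_ov_190_130.png

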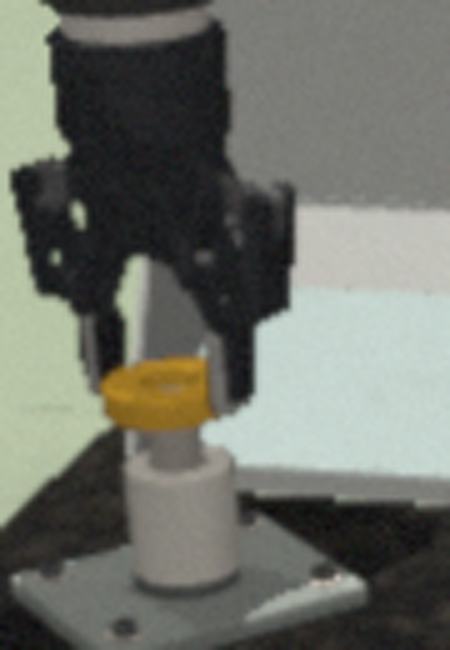

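Emit:
play_rows --pt "0 0.5 0" --pt "0 1 0" --pt "0 1.5 0" --pt "0 2 0" --pt "0 2 0" --spin '[0,0,0,0,0]'

```text
clock: 17.23
tool_pos: [578.3, 44.5, 91.2]
eef_rot: [-0.498, 0.503, -0.499, 0.5]
contact_force: [0.2, 0.0, -2.5]
opening: 0.699
```

Emit:
play_rows --pt "0 0.2 0" --pt "0 0.4 0" --pt "0 0.5 0" --pt "0 0.5 0" --spin '[0,0,0,0]'

```text
clock: 17.73
tool_pos: [578.2, 44.5, 86.2]
eef_rot: [-0.498, 0.503, -0.499, 0.5]
contact_force: [-0.5, -0.2, -1.8]
opening: 0.699
```

Emit:
play_rows --pt "0 0.1 0" --pt "0 0.15 0" --pt "0 0.15 0" --spin '[0,0,0]'

```text
clock: 18.1
tool_pos: [578.6, 44.6, 85.8]
eef_rot: [-0.498, 0.502, -0.499, 0.501]
contact_force: [-0.4, 0.8, 5.8]
opening: 0.697
```

```bash
python3 two.py b5;python3 ov.py b5s 190 160 90 100 6
```

```text
[578.6  44.6  85.8] [ 0.002 -0.001  0.001 -0.001 -0.    -0.   ]
```

View pics/b5s_ov_190_160.png

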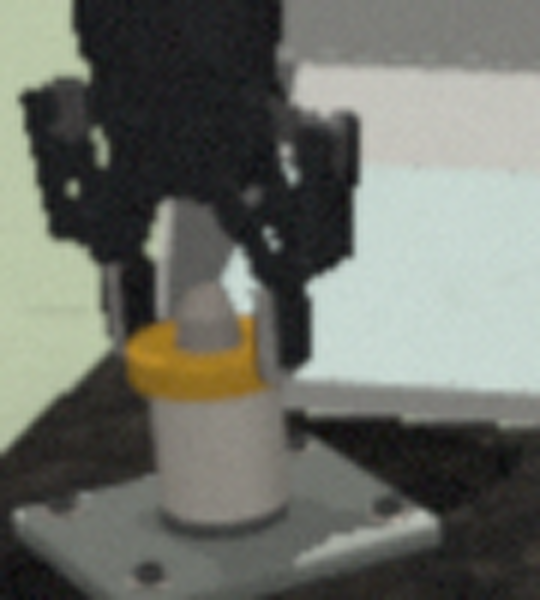

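Seated (force rise ~8 N). Release and go up.

Emit:
play_rows --pt "0 0 0" --pt "0 0 0" --pt "0 0 0" --pt "0 0 0" --spin '[0,0,0,0]' --claw 0

```text
clock: 18.7
tool_pos: [578.6, 44.6, 85.7]
eef_rot: [-0.498, 0.503, -0.499, 0.501]
contact_force: [0.2, -0.5, -0.1]
opening: 1.002
```

Emit:
play_rows --pt "0 -2 0" --pt "0 -5 0" --pt "0 -9 0" --pt "0 -13 0" --pt "0 -13.5 0" --spin '[0,0,0,0,0]'

```text
clock: 19.32
tool_pos: [580.3, 45.4, 223.8]
eef_rot: [-0.5, 0.501, -0.497, 0.502]
contact_force: [-0.1, 0.2, 0.4]
opening: 1.001
```

```bash
python3 two.py b6;python3 ov.py b6s 190 160 90 100 6; python3 go.py 435.7 -231 190
```

```text
[579.7  45.4 222.6] [-0.001  0.033  0.045  0.    -0.025  0.   ]
t 19.43 pos [579.   45.4 221. ] F [ 0.3 -0.1  0.6] open 1.003
spin 0.001 tilt y [-0.002 -0.006 -1.   ]
slide cm [ 27.61   3.3  -14.36]
```

View pics/b6s_ov_190_160.png

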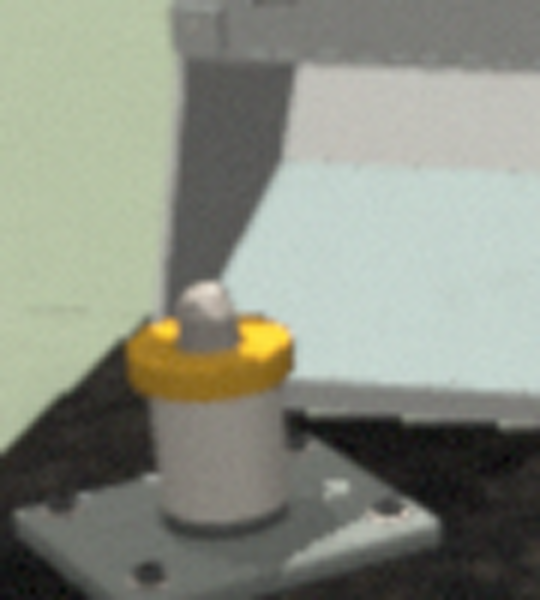

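Emit:
play_rows --pt "5.2 0.3 -2.7" --pt "10.4 0.8 -5.4" --pt "15.6 1.4 -8.1" --pt "20.8 2 -10.8" --pt "26 2.5 -13.5" --spin '[0,0,0,0,0]'

```text
clock: 20.05
tool_pos: [442.5, -215.9, 196.1]
eef_rot: [-0.498, 0.503, -0.5, 0.5]
contact_force: [0.2, 0.2, 0.9]
opening: 1.0
```

```bash
python3 go.py 435.7 -231 185
```

```text
t 20.05 pos [ 442.5 -215.9  196.1] F [0.2 0.2 0.9] open 1.0
spin 0.001 tilt y [-0.004 -0.004 -1.   ]
slide cm [ 1.51  1.11 -0.68]
```

Emit:
play_rows --pt "1 1 -0.6" --pt "1.4 1.1 -0.65" --pt "1.4 1.1 -0.65" --spin '[0,0,0]'

```text
clock: 20.42
tool_pos: [436.4, -229.1, 184.6]
eef_rot: [-0.498, 0.503, -0.5, 0.499]
contact_force: [0.2, 0.2, 0.4]
opening: 1.002
```

```bash
python3 look.py w5; python3 go.py 435.7 -231 28; python3 ov.py w5 220 150 200 150 4 435.7,-231,30,10 435.7,-231,13.5,40 435.7,-231,20,40
```

```text
[ 436.4 -229.1  184.6] [ 0.016 -0.012 -0.008  0.     0.003 -0.001]
t 20.48 pos [ 436.6 -228.9  185. ] F [ 0.6 -0.1  0.1] open 0.997
spin 0.003 tilt y [-0.004 -0.004 -1.   ]
slide cm [ 0.15 15.7  -0.02]
```

View pics/w5_ov_220_150.png

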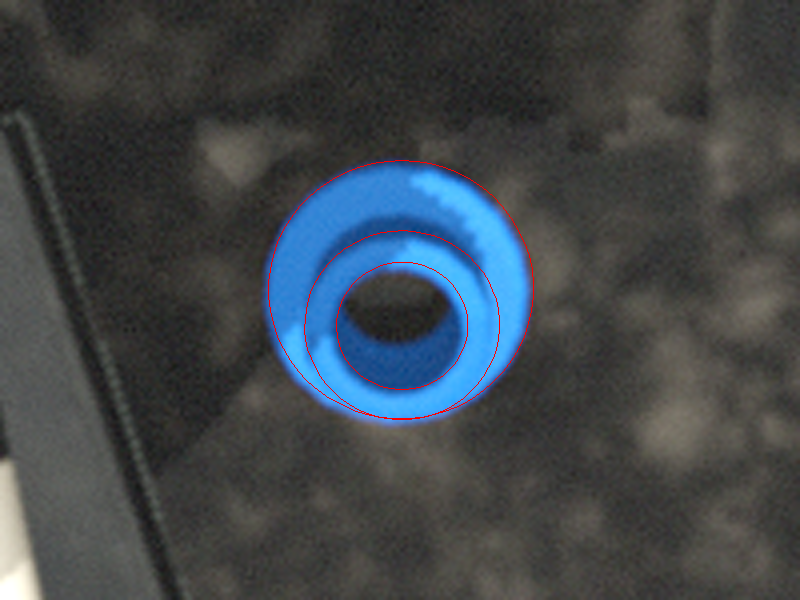

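Emit:
play_rows --pt "0.1 5 -0.1" --pt "0.15 10 -0.1" --pt "0.15 14 -0.15" --pt "0.15 15.5 -0.15" --pt "0.15 15.5 -0.15" --spin '[0,0,0,0,0]'

```text
clock: 21.1
tool_pos: [434.8, -230.4, 29.9]
eef_rot: [-0.499, 0.503, -0.499, 0.499]
contact_force: [0.3, 0.6, 0.6]
opening: 0.997
```

```bash
python3 go.py 435 -230.6 28
```

```text
t 21.1 pos [ 434.8 -230.4   29.9] F [0.3 0.6 0.6] open 0.997
spin 0.004 tilt y [-0.005 -0.003 -1.   ]
slide cm [0.02 0.19 0.02]
```

Emit:
play_rows --pt "0 0.1 0" --pt "0 0.1 0" --pt "0 0.1 0" --pt "0 0.1 0" --pt "0 0.1 0" --spin '[0,0,0,0,0]' --claw 1 --grip_force 40

```text
clock: 21.72
tool_pos: [435.4, -230.8, 30.1]
eef_rot: [-0.499, 0.503, -0.499, 0.499]
contact_force: [-0.3, 1.7, 6.1]
opening: 0.448
```

```bash
python3 go.py 435 -230.6 28; python3 two.py c1;python3 ov.py c1s 250 220 110 100 6
```

```text
t 21.73 pos [ 435.4 -230.8   30.1] F [-0.3  1.7  6.1] open 0.448
spin 0.004 tilt y [-0.003 -0.005 -1.   ]
slide cm [-0.02  0.21 -0.04]
[ 435.4 -230.8   30.2] [-0.001  0.     0.001 -0.    -0.    -0.   ]
```

View pics/c1s_ov_250_220.png

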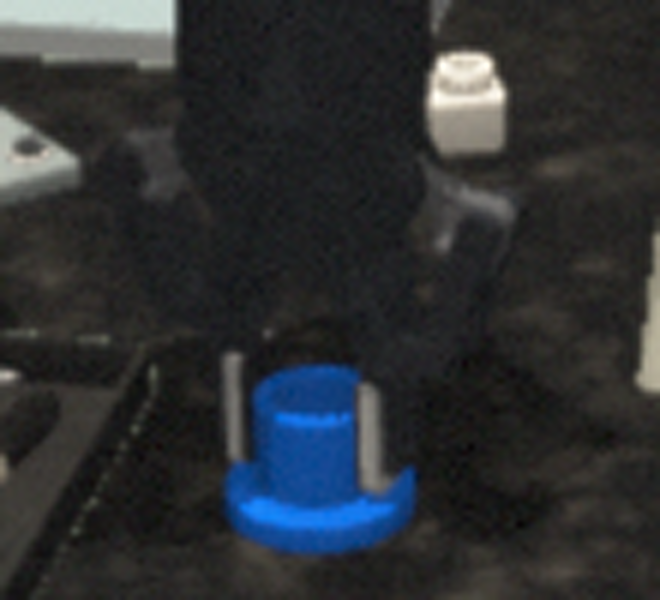

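Emit:
play_rows --pt "0 -1 0" --pt "0 -4 0" --pt "0 -9 0" --pt "0 -14 0" --pt "0 -14 0" --spin '[0,0,0,0,0]'

```text
clock: 22.45
tool_pos: [437.7, -231.4, 174.7]
eef_rot: [-0.499, 0.502, -0.495, 0.503]
contact_force: [0.7, 0.2, -1.1]
opening: 0.449
```

```bash
python3 look.py w6; python3 go.py 579 44.6 180
```

```text
[ 437.7 -231.4  174.7] [-0.001  0.063  0.079  0.001 -0.048  0.   ]
t 22.5 pos [ 436.5 -230.6  172.3] F [-0.8  0.  -0.8] open 0.448
spin 0.004 tilt y [ 0.    -0.007 -1.   ]
slide cm [-27.46  -0.97  14.36]
```

View pics/w6.png

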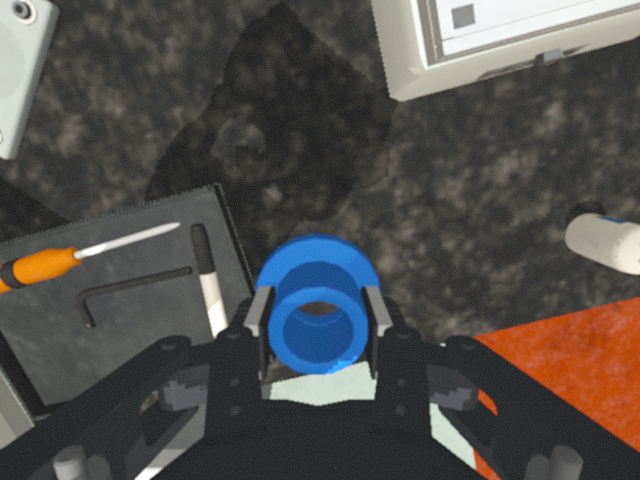

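Held squarely. Carry to above the stud.

Emit:
play_rows --pt "-5.2 -0.3 2.7" --pt "-10.4 -0.6 5.4" --pt "-15.6 -0.9 8.1" --pt "-20.8 -1 10.8" --pt "-26 -1 13.5" --spin '[0,0,0,0,0]'

```text
clock: 23.12
tool_pos: [570.4, 31.8, 179.1]
eef_rot: [-0.499, 0.503, -0.498, 0.5]
contact_force: [2.0, -0.8, -0.6]
opening: 0.446
```

```bash
python3 ov.py w6 250 220 140 170 4 437.3,-231.4,20,184.6 437.3,-231.4,13.5,184.6 437.3,-231.4,30,154.6; python3 go.py 579 44.6 165
```

```text
t 23.12 pos [570.4  31.8 179.1] F [ 2.  -0.8 -0.6] open 0.446
spin 0.004 tilt y [-0.002 -0.007 -1.   ]
slide cm [-1.29  1.4   0.87]
```

View pics/w6_ov_250_220.png

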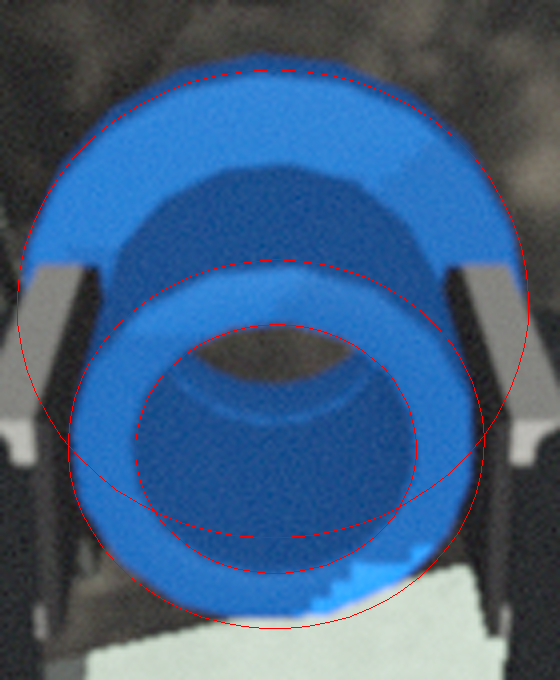

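Emit:
play_rows --pt "-0.9 0.3 0.6" --pt "-1.25 0.7 0.85" --pt "-1.25 1.2 0.85" --pt "-1.25 1.4 0.85" --pt "-1.25 1.4 0.85" --spin '[0,0,0,0,0]'

```text
clock: 23.75
tool_pos: [578.5, 43.2, 164.9]
eef_rot: [-0.498, 0.503, -0.498, 0.501]
contact_force: [0.3, -0.3, 0.0]
opening: 0.449
```

```bash
python3 go.py 579 44.6 139; python3 two.py c2;python3 ov.py c2s 190 130 90 130 5
```

```text
t 23.75 pos [578.5  43.2 164.9] F [ 0.3 -0.3  0. ] open 0.449
spin 0.002 tilt y [-0.002 -0.007 -1.   ]
slide cm [-0.16  2.59  0.06]
[578.6  43.4 165.1] [ 0.006 -0.002 -0.006 -0.     0.001  0.   ]
```

View pics/c2s_ov_190_130.png

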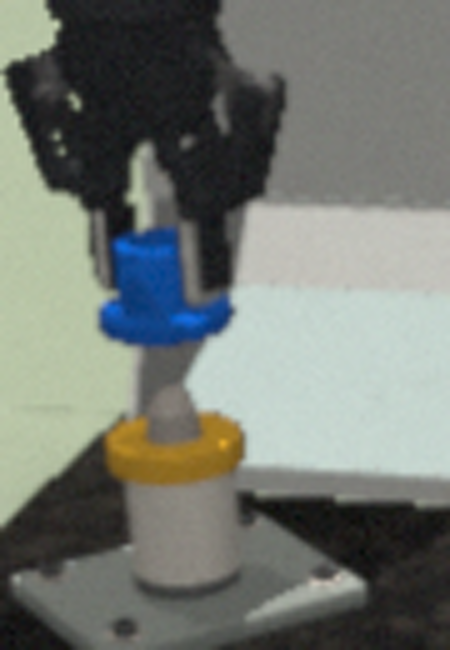

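Emit:
play_rows --pt "-0.1 0.8 0.05" --pt "-0.12 1.6 0.05" --pt "-0.12 2.4 0.05" --pt "-0.12 2.6 0.05" --pt "-0.12 2.6 0.05" --spin '[0,0,0,0,0]'

```text
clock: 24.48
tool_pos: [579.2, 44.6, 139.0]
eef_rot: [-0.498, 0.503, -0.498, 0.501]
contact_force: [-0.2, -1.1, -0.5]
opening: 0.444
```

Emit:
play_rows --pt "0 0.3 0" --pt "0 0.6 0" --pt "0 0.9 0" --pt "0 1.2 0" --pt "0 1.2 0" --spin '[0,0,0,0,0]'

```text
clock: 25.1
tool_pos: [579.0, 44.5, 126.7]
eef_rot: [-0.498, 0.503, -0.498, 0.5]
contact_force: [-1.0, 0.2, -1.1]
opening: 0.452
```

```bash
python3 go.py 579 44.6 114; python3 two.py c3;python3 ov.py c3s 190 130 90 130 5
```

```text
t 25.1 pos [579.   44.5 126.7] F [-1.   0.2 -1.1] open 0.452
spin 0.003 tilt y [-0.003 -0.007 -1.   ]
slide cm [-0.02  1.27  0.01]
[579.1  44.5 126.9] [-0.    -0.004 -0.005  0.     0.001  0.   ]
```

View pics/c3s_ov_190_130.png

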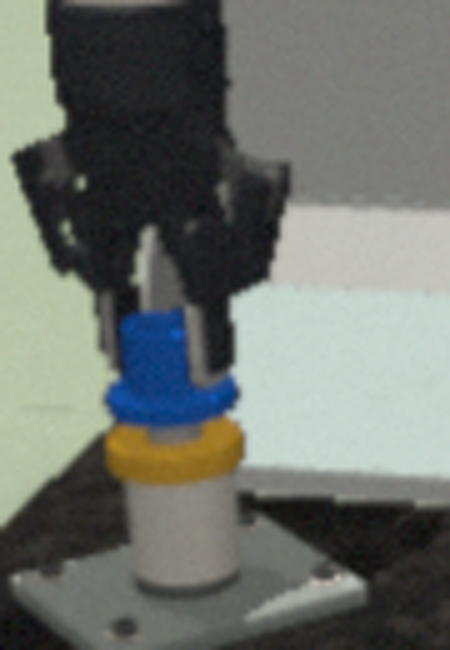

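Emit:
play_rows --pt "0 0.3 0" --pt "0 0.6 0" --pt "0 0.9 0" --pt "0 1.1 0" --pt "0 1.1 0" --spin '[0,0,0,0,0]'

```text
clock: 25.82
tool_pos: [579.0, 44.4, 115.8]
eef_rot: [-0.498, 0.503, -0.498, 0.5]
contact_force: [0.4, -0.3, -1.4]
opening: 0.45
```

Emit:
play_rows --pt "0 0.1 0" --pt "0 0.2 0" --pt "0 0.25 0" --pt "0 0.25 0" --spin '[0,0,0,0]'

```text
clock: 26.32
tool_pos: [579.3, 44.5, 114.2]
eef_rot: [-0.499, 0.503, -0.498, 0.501]
contact_force: [-1.6, 0.3, 5.3]
opening: 0.452
```

```bash
two=1; python3 two.py c4;python3 ov.py c4s 190 130 90 130 5
```

```text
[579.3  44.5 114.2] [-0.001 -0.001 -0.001  0.     0.     0.   ]
```

View pics/c4s_ov_190_130.png

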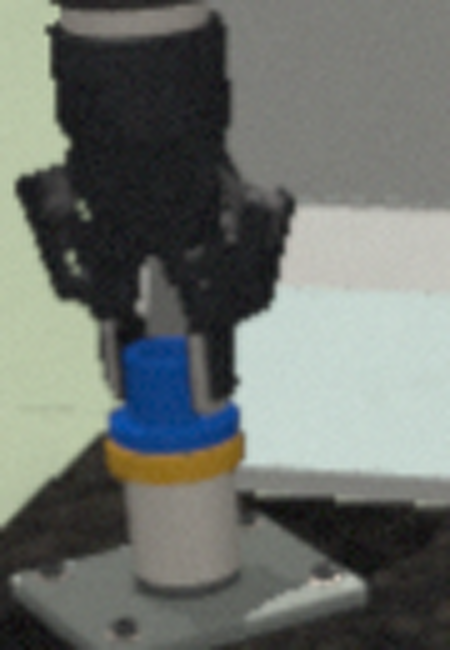

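Seated at the expected height (TCP 114.2) with contact force. Release and withdraw.

Emit:
play_rows --pt "0 0 0" --pt "0 0 0" --pt "0 0 0" --pt "0 0 0" --pt "0 0 0" --spin '[0,0,0,0,0]' --claw 0

```text
clock: 27.05
tool_pos: [579.2, 44.5, 114.1]
eef_rot: [-0.499, 0.503, -0.498, 0.501]
contact_force: [-0.4, -0.9, 0.2]
opening: 1.002
```

Emit:
play_rows --pt "0 -1 0" --pt "0 -3 0" --pt "0 -6 0" --pt "0 -10 0" --pt "0 -10 0" --spin '[0,0,0,0,0]'

```text
clock: 27.68
tool_pos: [581.2, 45.2, 218.4]
eef_rot: [-0.5, 0.501, -0.496, 0.503]
contact_force: [0.1, 0.5, 0.1]
opening: 1.002
```

Emit:
play_rows --pt "2 0 -1" --pt "5 0 -3" --pt "8 0 -5" --pt "8 0 -5" --pt "8 0 -5" --spin '[0,0,0,0,0]'

```text
clock: 28.3
tool_pos: [531.2, -35.3, 218.4]
eef_rot: [-0.5, 0.501, -0.496, 0.503]
contact_force: [0.3, 0.4, -0.3]
opening: 1.005
```

```bash
python3 two.py c5;python3 ov.py c5s 190 130 90 130 5 579,44.5,30,94 579,44.5,20,124 579,44.5,25,18; python3 ov.py c5t 170 180 130 100 6; python3 go.py
```

```text
[531.5 -34.9 218.4] [ 0.012  0.006 -0.009 -0.002  0.     0.001]
t 28.4 pos [531.6 -34.6 218.4] F [ 0.3 -0.2 -0.4] open 0.998
spin 0.004 tilt y [ 0.006 -0.008 -1.   ]
```

View pics/c5s_ov_190_130.png

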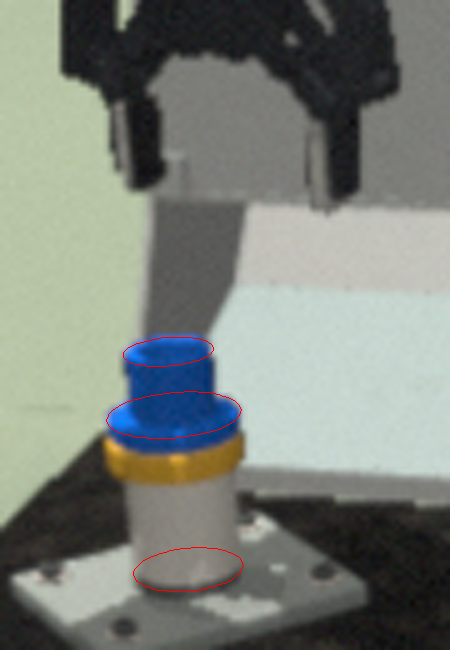

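View pics/c5t.png

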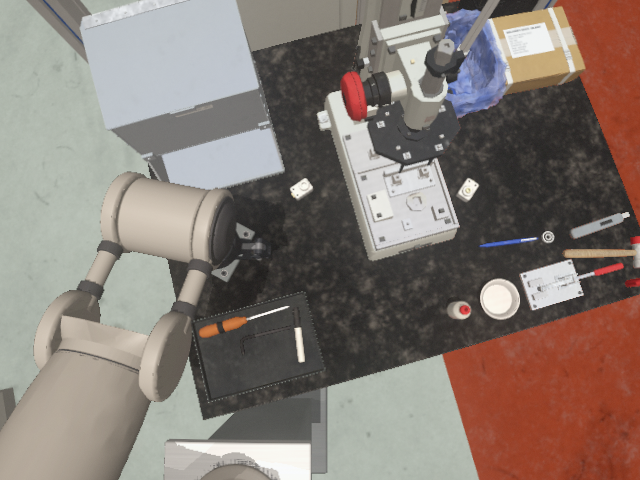

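The stack stands square. The predicted outlines fit within about 1 px, with the scene camera's usual ~1 px bias. The housing (302,188) and the oiler (459,310) have not moved.

```bash
python3 -c "
from plant import job_done; print(job_done())"
```

```text
the job is handed in; nothing more can be done
None
```

The stack is built on the stud: spacer, then washer, then bushing with its flange down. I handed the job in at about 28.4 s of the 72 s allowed.

- **Lowering and seating:** I carried each part down the stud in the grip and let go only once it touched down. The contact force rose by about 3 N for the spacer, 8 N for the washer and 7 N for the bushing. Each stopped within about 0.5 mm of its expected seated height by the tool position.
- **Final picture:** in the last scene image the stack stands square. The outlines predicted for the seated parts fit within about 1 pixel, which is that camera's constant bias.
- **Bystanders and robot:** in the last top image the housing and the oil bottle are at the same pixels as at the start. The gripper was open, about 90 mm above and to the side of the stack, touching nothing.
- **Disagreements:** the three cameras differed by 1–1.5 mm on positions. Held parts looked about 3% smaller in the wrist camera than predicted, but fitted all the same. No check failed.

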